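Clip a sample tube into the tube mixer

TASK

Take the blue-capped tube from the rack and press it gently straight down between the blue spring clips of the tube mixer, cap end away from the orange stop and the round end clear of the stop's hood, until both clips snap around it and it is fully home on its saddles. Then slide it along in the clips, under the hood, until its round end just rests against the orange stop, and let go; do not press or push hard, and leave the other tubes and the things on the bench where they are.

Things in the scene. Friction and masses are not known exactly. Their poses are not given: they have to be found in the camera images.
- tube: Sample tube to clip in: rigid off-white tube, 22 mm diameter, 180 mm long over all, about 45 g, round foot at one end, blue cap (27 mm diameter, 26 mm long) at the other. Origin on its axis, 90 mm from either end; x along the axis to the cap (cap x = 64 to 90 mm, plain straight tube -79 to 64 mm). May be rolled to any angle about x. Starts level in one of the rack's lanes.
- tube_foot (a point): Tip of the tube's round end, on its axis (90 mm from tube's origin along -x).
- rack: Fixed aluminium rest rack, 170 (x) x 225 (y) mm, origin under its centre on the bench. Three lanes 75 mm apart along y; tubes lie along x (caps to +x) in V rests at x = +-55 mm, axes 40 mm above the bench; between the rests the tube is free down to the 6 mm base plate. Which lane holds the blue-capped tube varies.
- mixer: Fixed white tube mixer, housing 270 (x) x 150 (y) mm, 46 mm high, origin under its centre on the bench. On it floats a grey deck, 250 x 100 mm, its top 77 mm above the bench, carrying two blue spring clips and, at the -x end, the orange stop.
- deck (a joint): How far the floating deck is pressed straight down: 0 unloaded, at most 0.025 m. It yields about 0.95 N per mm after the first 2 N and springs back.
- clip_axis (a point): Midpoint between the two clips on the axis of a tube that is fully home: 29 mm above the deck's top, 106 mm above the bench with the deck unloaded (it moves with the deck). x along the clips, away from the stop; z up. The clips are centred at x = -44 and +44 mm, 74 mm free between them.
- clip0 (a point): Centre of the clip nearer the stop, on the home axis. Each clip is a pair of hinged spring fingers, 14 mm long in x: noses about 18 mm apart, 7 mm above the home axis, under flared lips 39 mm apart at their tops, 23 mm above the axis. A tube meets the noses with its axis some 14 mm above home, and when they snap it drops on a black saddle in each clip.
- clip1 (a point): Centre of the other, like clip, on the home axis. Both together snap at roughly 10 to 17 N in all, so the deck sinks 8 to 16 mm before (more if the tube is pressed off-centre: back off, shift a little sideways, press again): going only to the home height at rest does not snap the tube in. A seated tube slides along in the clips against some 1 to 5 N of friction.
- stop_face (a point): Centre of the orange stop's flat face (34 mm wide, 54 mm high plate), at tube axis height; x points out of the face along the clips. Its setting varies: 85 to 95 mm from clip_axis, and it does not move. From its top a clear hood, underside 22 mm above the axis, reaches 8 mm over the tube's end: press the tube down with its foot 14 to 18 mm from the face, then slide it in.
- stop: The orange stop with its clear hood, as a solid; same origin and axes as stop_face.
- tube_red: Red-capped tube, same as the blue-capped one, in another lane of the rack. Leave it.
- tube_yellow: Yellow-capped tube, same as the blue-capped one, in another lane. Leave it.
- reagent: Brown reagent bottle, 48 mm diameter, 110 mm high, standing on the bench; origin under its base.
- dish: White closed dish, 90 mm diameter, 15 mm high; origin under its base.
- dropper: Small brown dropper bottle with yellow cap, 26 mm diameter, 65 mm high; origin under its base.
- beaker: White beaker, 70 mm rim diameter, 85 mm high; origin under its base.
- pen: Black pen, 12 mm thick, about 140 mm long, lying along its x.
- slide_box: Green slide box 80 x 100 x 35 mm; origin under its centre.

How it is judged:
On the way, in this order (a step that is already met when the one before it is completed fails the run):
1. the tube is lifted clear of the rack (height (world z) of tube above 0.07 m), for 0.1 s.
2. the tube is fully home in both clips, its round end still clear of the stop (y of tube in the frame of clip_axis between -0.0025 and 0.0025 m and z of tube in the frame of clip_axis between -0.0025 and 0.0018 m and angle between the x axis of tube and the x axis of clip_axis, either way round below 0.06 rad and x of tube_foot in the frame of stop_face above 0.005 m), for 0.1 s.
At the end, for the whole second after the job is handed in: The blue-capped tube lies in both clips, cap away from the stop: its centre within 2.5 mm sideways and about 2 mm in height of clip_axis, its axis within 0.06 rad of the clips' axis, its foot within about 2 mm of the stop's face, at rest and released (y of tube in the frame of clip_axis between -0.0025 and 0.0025 m and z of tube in the frame of clip_axis between -0.0025 and 0.0018 m and angle between the x axis of tube and the x axis of clip_axis, either way round below 0.06 rad and x of tube_foot in the frame of stop_face between -0.002 and 0.0018 m and linear speed of tube below 0.01 m/s); the robot touches nothing.
It fails at once if the tube is pressed on the mixer with more than 40 N (contact force between tube and mixer above 40 N).
It fails at once if the tube is pushed against the stop or its hood with more than 20 N (contact force between tube and stop above 20 N).
It fails at once if the gripper pushes on the mixer with more than 15 N (contact force between the fingers and mixer above 15 N).
It fails at once if one of the other two tubes is disturbed (moved over 15 mm) (distance of any of tube_red, tube_yellow from where it was at the start of the episode above 0.015 m).
It fails at once if another thing on the bench is disturbed (moved over 30 mm) (distance of any of reagent, dish, dropper, beaker, pen, slide_box from where it was at the start of the episode above 0.03 m).
It also fails if it takes over 51 s, if anything falls off the work surface, if the arm or the gripper's body presses on something with over 40 N, if the wrist force passes 120 N, or if a joint passes its speed limit or range.

ROBOT

A 7-joint arm with a two-finger parallel gripper is mounted at the origin on the work surface. World frame = base frame: x ahead of the robot, y to its left, z up, the work surface at z = 0. Lengths are in m, angles in rad, forces in N, time in s.
With the tool pointing down it reaches from about 0.4 to 0.925 m from the base axis. Payload 4.1 kg.
Tool frame: the origin (TCP) lies midway between the tips of the shut fingers; the grasp point (between the pads) lies 19 mm behind it (robot.grip_depth is the distance from the TCP to the grasp point, in m); z points along the fingers, y is the line along which they close (so a half turn about z gives the same grasp; the last joint's range is limited). The gripper opens to 85 mm and grips with 20 to 120 N. Pads are 22 mm wide; open, the fingers measure 114 mm over their backs; the gripper's body (76 mm by 85 mm) begins 54 mm behind the grasp point. The pads swing forward as they close: fully open they stand 13 mm farther back than shut.
Start: joints at [1.215, 0.398, 0.045, 1.537, -0.019, 1.207, -0.051], TCP at [0.165, -0.629, 0.208] pointing down, gripper open.
Joint ranges: [-2.82, 2.82], [-0.49, 2.23], [-1.37, 1.46], [0, 2.46], [-1.36, 4.5], [0.23, 2], [-2.94, 2.94]. Speed limits (rad/s): [2.57, 2.57, 3.14, 3.14, 3.14, 3.14, 3.14].

INTERFACE

Orientations are given as a rotation vector (axis times angle).
In Python, from rig import robot gives the robot as it stands. The module is installed in compiled form; this text tells all that it offers.
- The arm moves only by the tool arm_command, never from a script. Its argument "commands" is a list of rows, each an object of numbers: "dx", "dy", "dz": the shift along the world's x, y, z in mm; "twist": the turn about the world's z in rad; "hand": the opening, from 0 (shut) to 1 (fully open). A call has 1 to 8 rows; each row is the pose to reach, as a shift and turn from the pose commanded when the call began; what a row does not reach only later rows make up. A row lasts 1/8 s, in which the tool goes at most 62.5 mm and 10.7 degrees, less where a joint would pass 70% of its speed; a pose out of reach is approached as far as the arm can. A call with a gripper value outside its range is refused whole. The fingers move at their own pace and stop on an object; "squeeze" is the grip in N (left out, the last holds). Time passes only in rows, so rows that repeat a pose let the fingers close. It gives the time, the measured TCP pose, the force, the opening and the grip force at its end, in the units of the state.
- robot.sense(): the state, without advancing time (a new reading comes with each control period).
- robot.read_camera(name): name is "side" or "top" or "wrist"; returns a dict with "color" (420x560x3 uint8, blue, green, red), "range_z" (420x560 float32, m along the optical axis (not along the pixel's ray), 0 where there is no reading), "fx", "fy", "cx", "cy" (pixels), "dist" ([k1, k2, p1, p2, k3] as OpenCV has them; the pictures are not rectified), "origin" and "rotation" of the camera in the world. Camera axes: x right, y down, z forward; pixel columns grow to the right and rows downward; lengths in m; the calibration is good to about 2 mm. A picture is of the moment at which its call begins.
- robot.close_job(): hands the job in; it is judged then, once.
The state is a dict: "time_s": time; "q": joint angles; "qvel": joint speeds; "effort": joint torques, N m; "tcp_pos": TCP position; "ee_rot": TCP orientation; "ft_force": force on the tool from outside, world axes, zero at the start; "wrist_torque": the same for the moment, N m; "grip_width": opening from 0.0 (shut) to 1.0 (fully open); "grip_force": force on a finger pad.
Only numpy, scipy, OpenCV 4.12 (cv2) and the standard library are available. Lean on these libraries where they do the work, as an engineer would, in place of code of your own. Each camera call takes 0.05 s, during which the arm holds its last target. There are 200 camera calls.

## Working session

There is one attempt and no reset: what is moved stays moved. The work goes in short steps, Python scripts to look and compute and a tool call to move; the robot and the scene stay as the last step left them, time stands still between calls to the robot, and variables do not carry over. Pictures are saved under pics/ and viewed, at most 10 in all, crops included, and the job is handed in when it is done.

Besides the shell and the picture viewer there is one more tool, called after "Call:" in YAML: its name, and indented under it one key for each argument. arm_command: Moves the arm, as the interface text tells. Its arguments: {"type":"object","properties":{"commands":{"type":"array","items":{"type":"object","properties":{"dx":{"type":"number"},"dy":{"type":"number"},"dz":{"type":"number"},"twist":{"type":"number"},"hand":{"type":"number"}}}},"squeeze":{"type":"number"}},"required":["commands"]}

```bash
mkdir -p pics; cat > h.py <<'E'
import numpy as np, cv2
from rig import robot
def cloud(c):
    h,w=c["range_z"].shape
    u,v=np.meshgrid(np.arange(w),np.arange(h))
    K=np.array([[c["fx"],0,c["cx"]],[0,c["fy"],c["cy"]],[0,0,1.]])
    p=cv2.undistortPoints(np.stack([u,v],-1).reshape(-1,1,2).astype(np.float32),K,np.array(c["dist"],float)).reshape(h,w,2)
    z=c["range_z"]
    P=np.dstack([p[...,0]*z,p[...,1]*z,z])
    R=np.array(c["rotation"])
    if R.size==3: R=cv2.Rodrigues(R.astype(float))[0]
    return P@R.T+np.array(c["origin"])
E
python3 - <<'E'
from h import *
for n in ("top","side"):
    c=robot.read_camera(n); cv2.imwrite(f"pics/{n}0.png",c["color"]); np.savez(f"{n}0.npz",P=cloud(c),c=c["color"],z=c["range_z"])
    print(n,c["origin"],c["rotation"],c["fx"])
s=robot.sense();print(s["time_s"],s["tcp_pos"],s["ee_rot"],s["ft_force"],robot.grip_depth)
E
```

```text
top [ 0.3987118  -0.11483937  0.9615106 ] [-2.12138986  2.12539323 -0.17427316] 406.15280342852134
side [0.45630885 0.66457372 0.88563556] [-0.22518841  2.8394702  -1.16042122] 474.9919707046227
0.1 [ 0.16495194 -0.62808707  0.20667747] [-3.11400454e+00 -4.02275698e-01  5.56410995e-04] [ 0.07254264  0.49647259 -1.53232044] 0.0187
```

View pics/top0.png

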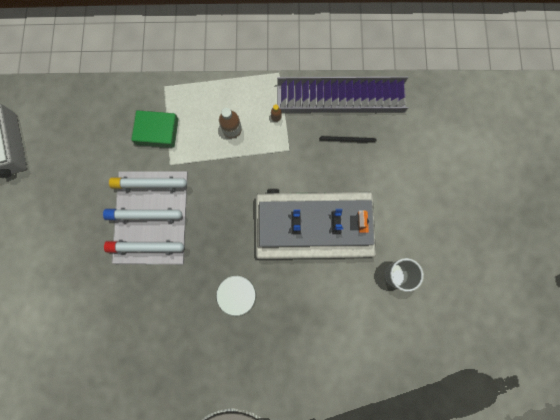

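View pics/side0.png

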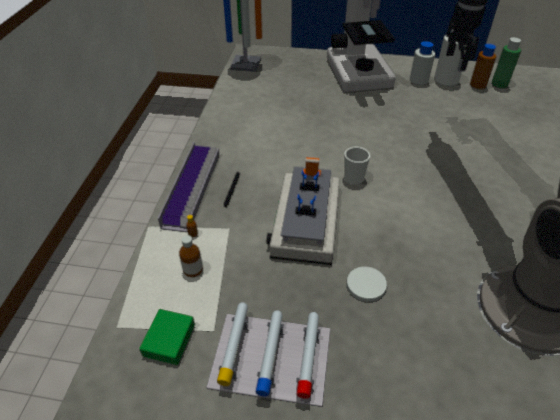

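The top view shows the blue-capped tube in the middle lane, with its cap at pixel (110,215) and foot at (181,215). The mixer is at (316,225): clips at x≈296 and 337, orange stop at (363,220). Both lie along world y with the cap ends toward +y. Next I measure them.

```bash
cat > m.py <<'E'
from h import *
import sys
def masks(c):
    hsv=cv2.cvtColor(c,cv2.COLOR_BGR2HSV); H,S,V=[hsv[...,i].astype(int) for i in range(3)]
    return dict(blue=(H>100)&(H<130)&(S>150)&(V>50),orange=(H>5)&(H<18)&(S>170)&(V>120)), (H,S,V)
def fitline(Q):
    # top-surface line in xy
    m=Q[:,:2].mean(0); u=np.linalg.svd(Q[:,:2]-m)[2][0]; u*=np.sign(u[1]); t=(Q[:,:2]-m)@u
    return m,u,t.min(),t.max()
if __name__=="__main__":
  for n in ("top","side"):
    d=np.load(n+"0.npz");P=d["P"];c=d["c"];mk,(H,S,V)=masks(c)
    ok=d["z"]>0
    W=ok&(np.hypot(P[...,0]-.45,P[...,1]+.0)<.6)
    print(n)
    for k,M in mk.items():
        nn,L,st,_=cv2.connectedComponentsWithStats((M&W).astype(np.uint8))
        for i in range(1,nn):
            if st[i,4]>15:
                Q=P[L==i]; print(k,st[i],"mean",Q.mean(0).round(4),"min",Q.min(0).round(4),"max",Q.max(0).round(4))
    # tubes: points z .035-.056 and whiteish near rack
    T=W&(P[...,2]>.043)&(P[...,2]<.06)&(P[...,1]>.02)&(S<90)&(V>110)
    nn,L,st,_=cv2.connectedComponentsWithStats(T.astype(np.uint8))
    for i in range(1,nn):
        if st[i,4]>80:
            Q=P[L==i];m,u,a,b=fitline(Q);print("tube",st[i],m.round(4),"ang",np.arctan2(u[1],u[0]).round(4),(m+a*u).round(4),(m+b*u).round(4),"zmax",np.percentile(Q[:,2],95).round(4))
    D=W&(P[...,2]>.070)&(P[...,2]<.083)&(P[...,1]<.0)&(P[...,1]>-.4)
    nn,L,st,_=cv2.connectedComponentsWithStats(D.astype(np.uint8)); i=1+np.argmax(st[1:,4]);Q=P[L==i]
    r=cv2.minAreaRect(Q[:,:2].astype(np.float32)*1000);print("deck",st[i],r,np.median(Q[:,2]))
    D=W&(P[...,2]>.036)&(P[...,2]<.053)&(P[...,1]<.0)&(P[...,1]>-.4)
    nn,L,st,_=cv2.connectedComponentsWithStats(D.astype(np.uint8)); i=1+np.argmax(st[1:,4]);Q=P[L==i]
    r=cv2.minAreaRect(Q[:,:2].astype(np.float32)*1000);print("housing",st[i],r,np.median(Q[:,2]))
E
python3 m.py
```

```text
top
blue [103 209  11  10  88] mean [0.546  0.2842 0.0515] min [0.5366 0.2733 0.0443] max [0.5574 0.2963 0.056 ]
blue [293 210   7   7  35] mean [ 0.5353 -0.1432  0.1209] min [ 0.5298 -0.1495  0.1133] max [ 0.5413 -0.1367  0.1307]
blue [335 210   6   6  29] mean [ 0.5363 -0.2307  0.1207] min [ 0.5316 -0.2359  0.1125] max [ 0.5405 -0.2249  0.1315]
blue [294 225   6   5  30] mean [ 0.5068 -0.1439  0.1157] min [ 0.5006 -0.1501  0.0929] max [ 0.5141 -0.1383  0.1315]
blue [336 224   6   6  31] mean [ 0.5072 -0.2311  0.1184] min [ 0.5026 -0.2389  0.0847] max [ 0.5129 -0.2248  0.1309]
orange [360 211   8  21  70] mean [ 0.5154 -0.2887  0.1099] min [ 0.5017 -0.2991  0.0804] max [ 0.538  -0.2828  0.1351]
tube [120 178  67   9 523] [0.6201 0.1876] ang 1.5658 [0.6197 0.11  ] [0.6205 0.2639] zmax 0.0524
tube [114 209  68  10 600] [0.5471 0.1989] ang 1.5611 [0.5463 0.1188] [0.5478 0.2727] zmax 0.053
tube [115 241  69  11 609] [0.4727 0.1881] ang 1.5679 [0.4725 0.1111] [0.473  0.2656] zmax 0.053
deck [ 259  200  115   46 4434] ((521.880615234375, -188.0749053955078), (98.50365447998047, 250.832366
[... 694 characters left out ...]
 378  16  18 224] mean [0.547  0.2893 0.0469] min [0.536  0.2641 0.0043] max [0.5596 0.3003 0.0558]
tube [222 302  25  67 633] [0.6224 0.1939] ang 1.5765 [0.6229 0.1134] [0.622  0.2653] zmax 0.0525
tube [260 310  22  69 704] [0.5485 0.2028] ang 1.5692 [0.5484 0.1208] [0.5486 0.2728] zmax 0.0522
tube [300 312  19  69 709] [0.4738 0.1957] ang 1.5673 [0.4735 0.114 ] [0.474  0.2657] zmax 0.0523
deck [ 280  166   51   75 2397] ((523.908203125, -186.20274353027344), (100.1808853149414, 254.7997589111328), 0.696555495262146) 0.07766933563562439
housing [ 266  173   73   82 2017] ((529.759033203125, -182.8548583984375), (161.91966247558594, 271.1147155761719), 0.6906964778900146) 0.04608833110975985
```

Call:
arm_command:
  commands:
    - {"dx": 36, "dy": 44, "dz": 15, "twist": 0.16, "hand": 0.65}
    - {"dx": 72, "dy": 88, "dz": 30, "twist": 0.32, "hand": 0.65}
    - {"dx": 108, "dy": 132, "dz": 45, "twist": 0.48, "hand": 0.65}
    - {"dx": 144, "dy": 176, "dz": 60, "twist": 0.64, "hand": 0.65}
    - {"dx": 180, "dy": 220, "dz": 75, "twist": 0.8, "hand": 0.65}
    - {"dx": 216, "dy": 264, "dz": 90, "twist": 0.96, "hand": 0.65}
    - {"dx": 252, "dy": 308, "dz": 93, "twist": 1.12, "hand": 0.65}
    - {"dx": 288, "dy": 352, "dz": 93, "twist": 1.28, "hand": 0.65}

```text
time_s: 1.1
tcp_pos: [0.454, -0.2753, 0.3009]
ee_rot: [2.253, 2.188, -0.0]
ft_force: [0.5, -1.3, -0.6]
grip_width: 0.648
grip_force: 0.0
```

Call:
arm_command:
  commands:
    - {"dx": 40, "dy": 45, "dz": 0, "twist": 0.032, "hand": 0.65}
    - {"dx": 70, "dy": 90, "dz": 0, "twist": 0.032, "hand": 0.65}
    - {"dx": 70, "dy": 90, "dz": 0, "twist": 0.032, "hand": 0.65}
    - {"dx": 70, "dy": 90, "dz": 0, "twist": 0.032, "hand": 0.65}

```text
time_s: 1.6
tcp_pos: [0.5226, -0.1873, 0.3001]
ee_rot: [-2.223, -2.219, 0.002]
ft_force: [-0.4, -0.1, 0.9]
grip_width: 0.652
grip_force: 0.0
```

```bash
python3 - <<'E'
from h import *
c=robot.read_camera("wrist"); cv2.imwrite("pics/w1.png",c["color"]); np.savez("w1.npz",P=cloud(c),c=c["color"],z=c["range_z"])
print(c["origin"],c["rotation"],c["fx"]); s=robot.sense(); print(s["time_s"],s["tcp_pos"],s["ee_rot"],s["ft_force"],s["q"])
E
```

```text
[ 0.52311786 -0.10230029  0.46646212] [ 2.81001085e+00 -1.53499767e-03 -2.39106317e-03] 358.2341561386354
1.65 [ 0.52224713 -0.18818048  0.30019506] [-2.22560900e+00 -2.21676488e+00  1.97656022e-03] [1.22942772 0.61367282 0.12444765] [ 0.65951796  0.19311152 -0.45949243  1.62066961  0.0882367   1.34924534
  0.18393747]
```

View pics/w1.png

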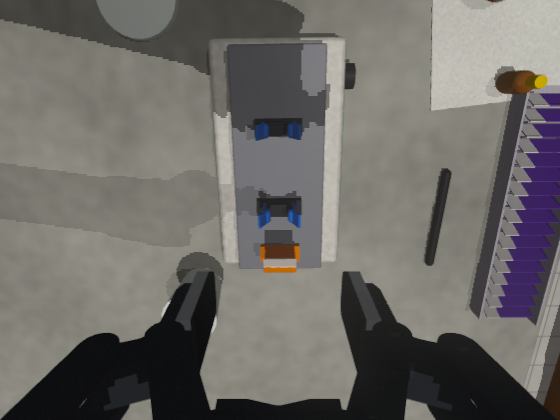

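The wrist view shows the mixer clearly: clips at (278,130) and (279,210), stop with its clear hood at (280,258). I'll measure from this picture.

```bash
python3 - <<'E'
from m import *
d=np.load("w1.npz");P=d["P"];c=d["c"];mk,(H,S,V)=masks(c)
R=np.zeros(H.shape,bool);R[30:285,200:360]=1
for k,M in mk.items():
    nn,L,st,_=cv2.connectedComponentsWithStats((M&R).astype(np.uint8))
    for i in range(1,nn):
        if st[i,4]>15:
            Q=P[L==i];Q=Q[Q[:,2]>.1]; print(k,st[i],"mean",Q.mean(0).round(4),"pc2",np.percentile(Q,3,0).round(4),"pc98",np.percentile(Q,97,0).round(4))
D=R&(P[...,2]>.072)&(P[...,2]<.082);nn,L,st,_=cv2.connectedComponentsWithStats(D.astype(np.uint8)); i=1+np.argmax(st[1:,4]);Q=P[L==i]
r=cv2.minAreaRect(Q[:,:2].astype(np.float32)*1000);print("deck",st[i],r,np.median(Q[:,2]))
# black saddles / blocks: profile along column centre
for v in range(228,276,2): print(v,P[v,280].round(4),c[v,280],P[v,266].round(4),c[v,266])
for v in (124,128,132,205,212): 
    row=[(u,*(P[v,u]*1000).round(0)[[0,2]]) for u in range(252,306,3)];print(v,P[v,278,1].round(4),row)
E
```

```text
blue [288 121  13  19 157] mean [ 0.5375 -0.1395  0.1211] pc2 [ 0.5322 -0.146   0.1141] pc98 [ 0.543  -0.1339  0.1296]
blue [255 122  14  18 196] mean [ 0.5066 -0.1406  0.1209] pc2 [ 0.5013 -0.1471  0.1136] pc98 [ 0.512  -0.1344  0.1291]
blue [258 210  13  18 150] mean [ 0.5079 -0.2284  0.1207] pc2 [ 0.5033 -0.2351  0.1138] pc98 [ 0.5131 -0.2223  0.1296]
blue [288 210  12  18 145] mean [ 0.5388 -0.2277  0.1217] pc2 [ 0.5332 -0.2344  0.1141] pc98 [ 0.5437 -0.2219  0.1298]
orange [261 247   5  15  55] mean [ 0.5068 -0.2766  0.1103] pc2 [ 0.5067 -0.2785  0.1018] pc98 [ 0.507  -0.2707  0.1269]
orange [294 246   5  16  66] mean [ 0.5403 -0.2776  0.1021] pc2 [ 0.5402 -0.2779  0.1002] pc98 [ 0.5404 -0.2773  0.1039]
orange [264 267  32   6 141] mean [ 0.5231 -0.2809  0.1335] pc2 [ 0.5088 -0.285   0.1297] pc98 [ 0.5392 -0.2791  0.1323]
deck [  227    43   100   226 17788] ((522.301025390625, -184.83712768554688), (100.24481201171875, 249.89381408691406), 0.671302318572998) 0.07706104711949205
228 [ 0.5247 -0.2569  0.0769] [119 115 116] [ 0.5084 -0.2564  0.0782] [119 115 116]
230 [ 0.5247 -0.2
[... 5191 characters left out ...]
float64(500.0), np.float64(85.0)), (261, np.float64(505.0), np.float64(120.0)), (264, np.float64(508.0), np.float64(118.0)), (267, np.float64(511.0), np.float64(115.0)), (270, np.float64(514.0), np.float64(95.0)), (273, np.float64(517.0), np.float64(96.0)), (276, np.float64(520.0), np.float64(94.0)), (279, np.float64(524.0), np.float64(96.0)), (282, np.float64(527.0), np.float64(96.0)), (285, np.float64(530.0), np.float64(96.0)), (288, np.float64(533.0), np.float64(114.0)), (291, np.float64(536.0), np.float64(117.0)), (294, np.float64(539.0), np.float64(122.0)), (297, np.float64(544.0), np.float64(83.0)), (300, np.float64(547.0), np.float64(85.0)), (303, np.float64(551.0), np.float64(76.0))]
```

Call:
arm_command:
  commands:
    - {"dx": 4, "dy": 55, "dz": 0, "twist": 0, "hand": 0.65}
    - {"dx": 8, "dy": 110, "dz": 0, "twist": 0, "hand": 0.65}
    - {"dx": 12, "dy": 165, "dz": -10, "twist": 0, "hand": 0.65}
    - {"dx": 16, "dy": 220, "dz": -25, "twist": 0, "hand": 0.65}
    - {"dx": 20, "dy": 275, "dz": -40, "twist": 0, "hand": 0.65}
    - {"dx": 25, "dy": 330, "dz": -60, "twist": 0, "hand": 0.65}
    - {"dx": 25, "dy": 383, "dz": -80, "twist": 0, "hand": 0.65}
    - {"dx": 25, "dy": 383, "dz": -80, "twist": 0, "hand": 0.65}

```text
time_s: 2.65
tcp_pos: [0.546, 0.1997, 0.2189]
ee_rot: [-2.214, -2.223, 0.002]
ft_force: [1.0, -0.1, 0.3]
grip_width: 0.649
grip_force: 0.0
```

Call:
arm_command:
  commands:
    - {"hand": 0.65}
    - {"hand": 0.65}

```text
invalid input
```

```bash
cat > wt.py <<'E'
from m import *
def look(name):
    c=robot.read_camera("wrist"); cv2.imwrite(f"pics/{name}.png",c["color"]); P=cloud(c); np.savez(name+".npz",P=P,c=c["color"],z=c["range_z"])
    s=robot.sense(); t=np.array(s["tcp_pos"]); R=cv2.Rodrigues(np.array(s["ee_rot"]))[0]
    print(s["time_s"],"tcp",t.round(4),"ytool ang",np.arctan2(R[1,1],R[0,1]).round(4),"zt",R[:,2].round(4),"F",np.round(s["ft_force"],1),s["grip_width"],s["grip_force"])
    return P,c,t
E
python3 - <<'E'
from wt import *
P,c,t=look("w2");mk,(H,S,V)=masks(c["color"])
Z=P[...,2]
near=(abs(P[...,0]-.547)<.02)
B=mk["blue"]&near&(Z>.03); Q=P[B]; print("cap",len(Q),np.percentile(Q,[1,50,99],axis=0).round(4))
T=near&(Z>.043)&(Z<.058)&(S<90)&(V>90)&(P[...,1]>.05)
nn,L,st,_=cv2.connectedComponentsWithStats(T.astype(np.uint8)); i=1+np.argmax(st[1:,4]);Q=P[L==i]
m,u,a,b=fitline(Q);print(st[i],m.round(4),np.arctan2(u[1],u[0]).round(4),(m+a*u).round(4),(m+b*u).round(4),np.percentile(Q[:,2],[50,95]).round(4))
# axis per slice: x edges
for y in np.arange(.12,.30,.02):
    q=P[near&(Z>.035)&(abs(P[...,1]-y)<.003)]
    if len(q): print(y.round(2),np.percentile(q[:,0],[1,99]).round(4),q[:,2].max().round(4))
E
```

```text
2.7 tcp [0.5474 0.1965 0.2196] ytool ang -0.0002 zt [-1.9e-03 -6.0e-04 -1.0e+00] F [ 0.7 -1.  -0.8] 0.6523678331824966 0.0
cap 858 [[0.5361 0.2751 0.0436]
 [0.5486 0.2877 0.0516]
 [0.5611 0.3    0.0546]]
[ 269  101   25  153 3277] [0.5478 0.2053] 1.5677 [0.5475 0.1221] [0.548  0.2742] [0.0495 0.0516]
0.12 [0.5459 0.549 ] 0.046
0.14 [0.5375 0.5582] 0.0527
0.16 [0.5376 0.5578] 0.0528
0.18 [0.5376 0.5586] 0.0519
0.2 [0.5376 0.5583] 0.0522
0.22 [0.5271 0.5669] 0.3282
0.24 [0.5368 0.5585] 0.0527
0.26 [0.532  0.5647] 0.0525
0.28 [0.535  0.5605] 0.0544
```

View pics/w2.png

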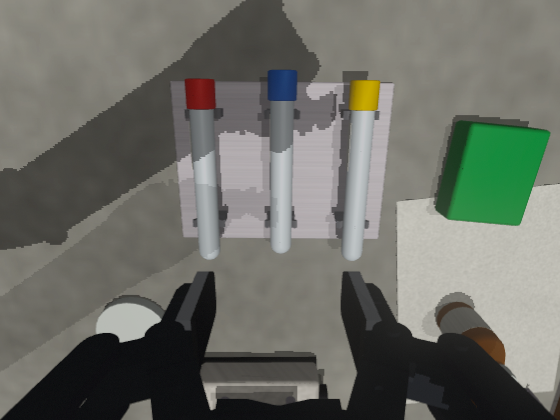

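The wrist view shows the blue tube from (281,70) to (281,252), well clear between the red and yellow ones. Its axis is at x≈0.548 and its centre at y≈0.2105; the measured length of about 180 mm agrees with the given size. Going down to grip 7 mm footward of its centre.

Call:
arm_command:
  commands:
    - {"dx": 0, "dy": 7.5, "dz": -45, "twist": -0.003, "hand": 0.65}
    - {"dx": 0, "dy": 7.5, "dz": -95, "twist": -0.003, "hand": 0.65}
    - {"dx": 0, "dy": 7.5, "dz": -140, "twist": -0.003, "hand": 0.65}
    - {"dx": 0, "dy": 7.5, "dz": -175, "twist": -0.003, "hand": 0.65}
    - {"dx": 0, "dy": 7.5, "dz": -193, "twist": -0.003, "hand": 0.65}
    - {"dx": 0, "dy": 7.5, "dz": -201, "twist": -0.003, "hand": 0.65}
    - {"dx": 0, "dy": 7.5, "dz": -201, "twist": -0.003, "hand": 0.65}
    - {"dx": 0, "dy": 7.5, "dz": -201, "twist": -0.003, "hand": 0.65}
  squeeze: 60

```text
time_s: 3.7
tcp_pos: [0.5493, 0.2042, 0.021]
ee_rot: [2.226, 2.215, 0.004]
ft_force: [0.4, 1.2, -0.5]
grip_width: 0.647
grip_force: 0.0
```

Call:
arm_command:
  commands:
    - {"dx": 0, "dy": 0, "dz": 0, "twist": 0, "hand": 0.4}
    - {"dx": 0, "dy": 0, "dz": 0, "twist": 0, "hand": 0.3}
    - {"dx": 0, "dy": 0, "dz": 0, "twist": 0, "hand": 0.15}
    - {"dx": 0, "dy": 0, "dz": 0, "twist": 0, "hand": 0}
    - {"dx": 0, "dy": 0, "dz": 0, "twist": 0, "hand": 0}
    - {"dx": 0, "dy": 0, "dz": 0, "twist": 0, "hand": 0}
  squeeze: 60

```text
time_s: 4.45
tcp_pos: [0.5483, 0.204, 0.0202]
ee_rot: [2.227, 2.216, 0.001]
ft_force: [-1.4, -0.7, 4.6]
grip_width: 0.186
grip_force: 55.7
```

Call:
arm_command:
  commands:
    - {"dx": 0, "dy": 0, "dz": 10, "twist": 0, "hand": 0}
    - {"dx": 0, "dy": 0, "dz": 40, "twist": 0, "hand": 0}
    - {"dx": 0, "dy": 0, "dz": 85, "twist": 0, "hand": 0}
    - {"dx": 0, "dy": 0, "dz": 135, "twist": 0, "hand": 0}
    - {"dx": 0, "dy": 0, "dz": 170, "twist": 0, "hand": 0}
    - {"dx": 0, "dy": 0, "dz": 180, "twist": 0, "hand": 0}
    - {"dx": 0, "dy": 0, "dz": 180, "twist": 0, "hand": 0}
    - {"dx": 0, "dy": 0, "dz": 180, "twist": 0, "hand": 0}

```text
time_s: 5.45
tcp_pos: [0.547, 0.2031, 0.1977]
ee_rot: [-2.226, -2.215, 0.005]
ft_force: [-0.0, -0.9, -0.5]
grip_width: 0.185
grip_force: 54.5
```

```bash
cat >> wt.py <<'E'
def tube(P,c,t,zc):
    mk,(H,S,V)=masks(c["color"]); Z=P[...,2]
    near=(abs(P[...,0]-t[0])<.03)&(abs(Z-zc)<.03)
    Q=P[mk["blue"]&near]; Q=Q[Q[:,1]>t[1]+.03]; print("cap-tcp",len(Q),(np.percentile(Q,[1,50,99],axis=0)-t).round(4))
    X=[]
    for y in np.arange(.02,.075,.005):
        q=P[near&(abs(P[...,1]-t[1]-y)<.0025)]
        if len(q)>30:
            k=np.percentile(q[:,2],97); a,b=np.percentile(q[:,0],[2,98])
            X.append((y,(a+b)/2-t[0],b-a,k-t[2]))
    X=np.array(X);print(X.round(4)); 
    if len(X)>2: print("slope dx/dy, dz/dy",np.polyfit(X[:,0],X[:,1],1).round(4),np.polyfit(X[:,0],X[:,3],1).round(4))
E
python3 - <<'E'
from wt import *
P,c,t=look("w3"); tube(P,c,t,t[2]+.02)
E
```

```text
5.5 tcp [0.5471 0.2031 0.1977] ytool ang -0.0049 zt [-0.0032 -0.0011 -1.    ] F [-0.7  0.4 -0.4] 0.19001084038006918 54.45290565490723
cap-tcp 4916 [[-0.0117  0.0714  0.0242]
 [ 0.0006  0.0844  0.0311]
 [ 0.0127  0.0962  0.0337]]
[[ 0.02   -0.0002  0.0211  0.031 ]
 [ 0.025  -0.0002  0.021   0.0311]
 [ 0.03   -0.0003  0.021   0.0311]
 [ 0.035  -0.0003  0.0208  0.0313]
 [ 0.04   -0.0001  0.0211  0.0311]
 [ 0.045  -0.0002  0.021   0.0314]
 [ 0.05   -0.0002  0.021   0.0311]
 [ 0.055  -0.0003  0.0208  0.0312]
 [ 0.06    0.      0.0209  0.0311]
 [ 0.065   0.0002  0.0205  0.0312]
 [ 0.07    0.0003  0.0219  0.0328]]
slope dx/dy, dz/dy [ 0.0087 -0.0005] [0.017  0.0305]
```

View pics/w3.png

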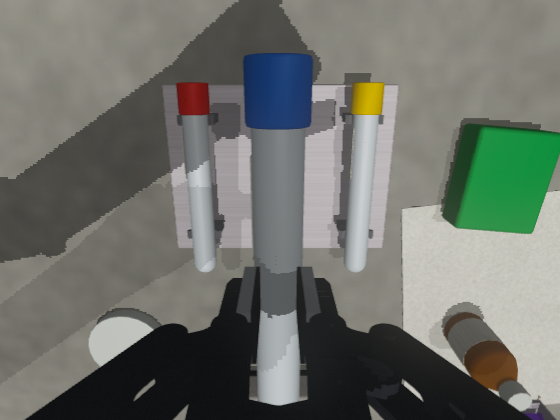

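The tube is held level and centred, and its cap spans (244–312, 55–128). Its centre is 6.8 mm capward of the TCP. The neighbouring tubes haven't moved. Carrying it over the clips.

Call:
arm_command:
  commands:
    - {"dx": -2, "dy": -35, "dz": 0, "twist": 0.005, "hand": 0}
    - {"dx": -6, "dy": -90, "dz": 0, "twist": 0.01, "hand": 0}
    - {"dx": -10, "dy": -145, "dz": 0, "twist": 0.015, "hand": 0}
    - {"dx": -14, "dy": -200, "dz": 0, "twist": 0.015, "hand": 0}
    - {"dx": -18, "dy": -255, "dz": 0, "twist": 0.015, "hand": 0}
    - {"dx": -22, "dy": -310, "dz": -10, "twist": 0.015, "hand": 0}
    - {"dx": -25, "dy": -355, "dz": -25, "twist": 0.015, "hand": 0}
    - {"dx": -25, "dy": -382, "dz": -35, "twist": 0.015, "hand": 0}
  squeeze: 70

```text
time_s: 6.5
tcp_pos: [0.5212, -0.1812, 0.1624]
ee_rot: [-2.212, -2.227, 0.003]
ft_force: [-0.8, 0.1, -0.3]
grip_width: 0.179
grip_force: 63.5
```

Call:
arm_command:
  commands:
    - {"dx": 0, "dy": 0, "dz": 0, "twist": 0, "hand": 0}
    - {"dx": 0, "dy": 0, "dz": 0, "twist": 0, "hand": 0}
    - {"dx": 0, "dy": 0, "dz": 0, "twist": 0, "hand": 0}

```text
time_s: 6.88
tcp_pos: [0.5236, -0.1763, 0.1649]
ee_rot: [2.207, 2.236, 0.001]
ft_force: [-0.8, -0.1, -0.2]
grip_width: 0.178
grip_force: 63.5
```

```bash
cat >> wt.py <<'E'
def clips(P,c,t):
    mk,(H,S,V)=masks(c["color"])
    nn,L,st,_=cv2.connectedComponentsWithStats((mk["blue"]&(P[...,2]>.09)&(P[...,2]<.14)).astype(np.uint8))
    for i in range(1,nn):
        if st[i,4]>25: Q=P[L==i]; print("clip",st[i],Q.mean(0).round(4),np.percentile(Q,[2,98],axis=0).round(4).tolist())
E
python3 - <<'E'
from wt import *
P,c,t=look("w4"); tube(P,c,t,t[2]+.02); clips(P,c,t)
c=robot.read_camera("side");P=cloud(c);clips(P,c,t)
cv2.imwrite("pics/s4.png",cv2.resize(c["color"][120:300,200:440],None,fx=3,fy=3,interpolation=2))
E
```

```text
6.925 tcp [ 0.5236 -0.1766  0.165 ] ytool ang 0.0127 zt [ 7.e-04  2.e-04 -1.e+00] F [ 0.   0.7 -0.6] 0.17703079997578705 63.51090431213379
cap-tcp 4952 [[-0.0133  0.0715  0.0238]
 [-0.0011  0.0846  0.031 ]
 [ 0.0112  0.0965  0.0337]]
[[ 0.02   -0.0006  0.021   0.031 ]
 [ 0.025  -0.0007  0.0211  0.031 ]
 [ 0.03   -0.0007  0.0212  0.0309]
 [ 0.035  -0.0009  0.0208  0.031 ]
 [ 0.04   -0.0009  0.0211  0.0311]
 [ 0.045  -0.0009  0.0211  0.031 ]
 [ 0.05   -0.0011  0.021   0.0311]
 [ 0.055  -0.0012  0.0209  0.0311]
 [ 0.06   -0.001   0.0209  0.0311]
 [ 0.065  -0.0008  0.0203  0.0309]
 [ 0.07   -0.0012  0.0215  0.0325]]
slope dx/dy, dz/dy [-0.0096 -0.0005] [0.0133 0.0306]
clip [240 163  10  27 210] [ 0.5038 -0.1407  0.1263] [[0.5014, -0.1476, 0.1213], [0.506, -0.1342, 0.1298]]
clip [305 165   8  25 168] [ 0.5412 -0.14    0.1276] [[0.5393, -0.1466, 0.1241], [0.5433, -0.1337, 0.1298]]
clip [226  31   6  11  49] [ 0.8976 -0.9481  0.1218] [[0.8897, -0.9548, 0.105], [0.9079, -0.9412, 0.1388]]
clip [420  41  13  13 107] [ 0.2023 -0.9473  0.1302] [[0.1829, -0.981, 0.1151], [0.2203, -0.9324, 0.1397]]
clip [483  48  11   8  47] [-0.0045 -0.9477  0.1313] [[-0.0198, -0.9614, 0.1199], [0.0082, -0.9384, 0.1396]]
```

View pics/w4.png

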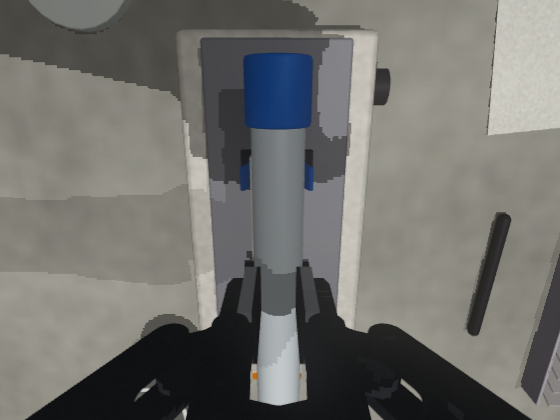

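Clip 1's lips at (240–250, 163–190) and (305–313, 165–190) straddle the tube. The tube is about 0.4 mm off in x, and its foot is about 17.7 mm from the face. I trim both and descend to just above the noses.

Call:
arm_command:
  commands:
    - {"dx": -0.5, "dy": -2, "dz": -15, "twist": 0, "hand": 0}
    - {"dx": -0.5, "dy": -2, "dz": -30, "twist": 0, "hand": 0}
    - {"dx": -0.5, "dy": -2, "dz": -45, "twist": 0, "hand": 0}
    - {"dx": -0.5, "dy": -2, "dz": -54, "twist": 0, "hand": 0}
    - {"dx": -0.5, "dy": -2, "dz": -60, "twist": 0, "hand": 0}
    - {"dx": -0.5, "dy": -2, "dz": -60, "twist": 0, "hand": 0}

```text
time_s: 7.72
tcp_pos: [0.5225, -0.1801, 0.1043]
ee_rot: [-2.21, -2.232, 0.0]
ft_force: [-0.2, 0.1, -0.8]
grip_width: 0.174
grip_force: 63.5
```

Call:
arm_command:
  commands:
    - {"dx": 0, "dy": 0, "dz": -1, "twist": 0, "hand": 0}
    - {"dx": 0, "dy": 0, "dz": -2, "twist": 0, "hand": 0}
    - {"dx": 0, "dy": 0, "dz": -3, "twist": 0, "hand": 0}
    - {"dx": 0, "dy": 0, "dz": -4, "twist": 0, "hand": 0}
    - {"dx": 0, "dy": 0, "dz": -5, "twist": 0, "hand": 0}
    - {"dx": 0, "dy": 0, "dz": -6, "twist": 0, "hand": 0}
    - {"dx": 0, "dy": 0, "dz": -7, "twist": 0, "hand": 0}
    - {"dx": 0, "dy": 0, "dz": -8, "twist": 0, "hand": 0}

```text
time_s: 8.72
tcp_pos: [0.5228, -0.1803, 0.0969]
ee_rot: [2.21, 2.232, 0.0]
ft_force: [-1.0, 0.2, 4.7]
grip_width: 0.18
grip_force: 65.2
```

Call:
arm_command:
  commands:
    - {"dx": 0, "dy": 0, "dz": -1, "twist": 0, "hand": 0}
    - {"dx": 0, "dy": 0, "dz": -2, "twist": 0, "hand": 0}
    - {"dx": 0, "dy": 0, "dz": -3, "twist": 0, "hand": 0}
    - {"dx": 0, "dy": 0, "dz": -4, "twist": 0, "hand": 0}
    - {"dx": 0, "dy": 0, "dz": -5, "twist": 0, "hand": 0}
    - {"dx": 0, "dy": 0, "dz": -6, "twist": 0, "hand": 0}
    - {"dx": 0, "dy": 0, "dz": -6, "twist": 0, "hand": 0}

```text
time_s: 9.6
tcp_pos: [0.523, -0.1804, 0.0915]
ee_rot: [2.21, 2.232, 0.0]
ft_force: [-3.0, 0.7, 8.9]
grip_width: 0.18
grip_force: 66.8
```

Call:
arm_command:
  commands:
    - {"dx": 0, "dy": 0, "dz": -1, "twist": 0, "hand": 0}
    - {"dx": 0, "dy": 0, "dz": -2, "twist": 0, "hand": 0}
    - {"dx": 0, "dy": 0, "dz": -3, "twist": 0, "hand": 0}
    - {"dx": 0, "dy": 0, "dz": -3, "twist": 0, "hand": 0}

```text
time_s: 10.1
tcp_pos: [0.5231, -0.1805, 0.0888]
ee_rot: [2.21, 2.232, -0.0]
ft_force: [-3.6, 0.9, 10.2]
grip_width: 0.181
grip_force: 67.5
```

The clips push the tube toward -x with 3.6 N, so it sits slightly too far to +x. Backing off, shifting -1 mm, pressing again.

Call:
arm_command:
  commands:
    - {"dx": 0, "dy": 0, "dz": 6, "twist": 0, "hand": 0}
    - {"dx": -1, "dy": 0, "dz": 13, "twist": 0, "hand": 0}
    - {"dx": -1, "dy": 0, "dz": 13, "twist": 0, "hand": 0}
    - {"dx": -1, "dy": 0, "dz": 9, "twist": 0, "hand": 0}
    - {"dx": -1, "dy": 0, "dz": 6, "twist": 0, "hand": 0}
    - {"dx": -1, "dy": 0, "dz": 4, "twist": 0, "hand": 0}
    - {"dx": -1, "dy": 0, "dz": 2, "twist": 0, "hand": 0}
    - {"dx": -1, "dy": 0, "dz": 0, "twist": 0, "hand": 0}

```text
time_s: 11.1
tcp_pos: [0.5228, -0.1803, 0.0887]
ee_rot: [2.209, 2.231, 0.001]
ft_force: [0.2, 1.0, 10.7]
grip_width: 0.182
grip_force: 67.5
```

Call:
arm_command:
  commands:
    - {"dx": 0, "dy": 0, "dz": -1, "twist": 0, "hand": 0}
    - {"dx": 0, "dy": 0, "dz": -2, "twist": 0, "hand": 0}
    - {"dx": 0, "dy": 0, "dz": -2, "twist": 0, "hand": 0}

```text
time_s: 11.48
tcp_pos: [0.5228, -0.1803, 0.0869]
ee_rot: [2.209, 2.231, 0.001]
ft_force: [-0.6, 0.7, 10.7]
grip_width: 0.18
grip_force: 67.9
```

Call:
arm_command:
  commands:
    - {"dx": 0, "dy": 0, "dz": -1, "twist": 0, "hand": 0}
    - {"dx": 0, "dy": 0, "dz": -2, "twist": 0, "hand": 0}
    - {"dx": 0, "dy": 0, "dz": -3, "twist": 0, "hand": 0}
    - {"dx": 0, "dy": 0, "dz": -3, "twist": 0, "hand": 0}

```text
time_s: 11.98
tcp_pos: [0.5225, -0.1805, 0.0829]
ee_rot: [2.209, 2.231, 0.001]
ft_force: [2.4, -0.7, 4.3]
grip_width: 0.179
grip_force: 65.4
```

Call:
arm_command:
  commands:
    - {"dx": 0, "dy": 0, "dz": -1, "twist": 0, "hand": 0}
    - {"dx": 0, "dy": 0, "dz": -2, "twist": 0, "hand": 0}
    - {"dx": 0, "dy": 0, "dz": -2, "twist": 0, "hand": 0}

```text
time_s: 12.35
tcp_pos: [0.5225, -0.1806, 0.081]
ee_rot: [2.209, 2.231, 0.001]
ft_force: [1.7, -0.9, 6.2]
grip_width: 0.175
grip_force: 66.0
```

```bash
python3 - <<'E'
from wt import *
P,c,t=look("w5"); tube(P,c,t,t[2]+.02); clips(P,c,t); print(robot.sense()["wrist_torque"])
R=(abs(P[...,0]-.522)>.03)&(abs(P[...,0]-.522)<.045)&(abs(P[...,1]+.13)<.06)&(P[...,2]>.055)&(P[...,2]<.085); Q=P[R]
A=np.c_[Q,np.ones(len(Q))]; print("deck z",np.median(Q[:,2]).round(4),np.linalg.lstsq(np.c_[Q[:,:2],np.ones(len(Q))],Q[:,2],rcond=None)[0].round(4))
cv2.imwrite("pics/w5c.png",np.hstack([c["color"][40:420,170:390]]))
c=robot.read_camera("side");cv2.imwrite("pics/s5.png",cv2.resize(c["color"][130:260,240:400],None,fx=4,fy=4,interpolation=2))
E
```

```text
12.4 tcp [ 0.5225 -0.1805  0.081 ] ytool ang 0.0101 zt [ 1.7e-03 -5.0e-04 -1.0e+00] F [ 1.  -0.9  6.9] 0.1831272926112645 65.99667549133301
cap-tcp 7763 [[-0.021   0.0333  0.0094]
 [-0.0011  0.0771  0.0315]
 [ 0.0203  0.0961  0.0429]]
[[ 0.02    0.0015  0.0254  0.0312]
 [ 0.025  -0.0006  0.0211  0.0311]
 [ 0.03   -0.0042  0.0287  0.0314]
 [ 0.035   0.0001  0.0563  0.0425]
 [ 0.04   -0.0001  0.0557  0.0426]
 [ 0.045   0.0001  0.0546  0.0423]
 [ 0.05   -0.0001  0.0569  0.0309]
 [ 0.055  -0.0002  0.0569  0.031 ]
 [ 0.06   -0.0002  0.0569  0.0311]
 [ 0.065   0.0001  0.0573  0.031 ]
 [ 0.07   -0.      0.0572  0.0325]]
slope dx/dy, dz/dy [ 0.0121 -0.0009] [-0.0533  0.0367]
clip [ 244   53   68   76 4977] [ 0.5216 -0.0964  0.1116] [[0.5096, -0.109, 0.1056], [0.5336, -0.0845, 0.1147]]
clip [ 219  179   37   58 1373] [ 0.5062 -0.14    0.1148] [[0.5009, -0.1478, 0.0954], [0.5125, -0.1341, 0.1241]]
clip [ 301  178   36   59 1341] [ 0.538  -0.1394  0.115 ] [[0.5319, -0.147, 0.0951], [0.5433, -0.1336, 0.124]]
clip [250 364   9  28 213] [ 0.5116 -0.2274  0.1099] [[0.5096, -0.2346, 0.1072], [0.5135, -0.222, 0.1117]]
clip [298 364   8  26 176] [ 0.5346 -0.227   0.11  ] [[0.5328, -0.2337, 0.1077], [0.5363, -0.2218, 0.1117]]
[-0.1424077  -0.35804429  0.08390435]
deck z 0.0717 [-0.0002 -0.0002  0.0718]
```

View pics/s5.png

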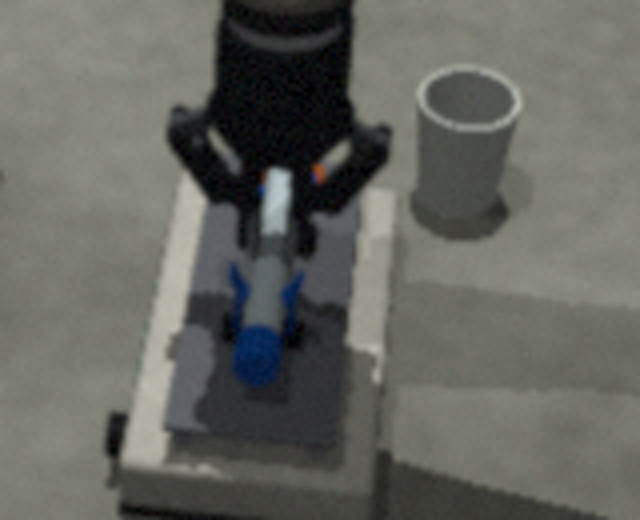

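View pics/w5.png

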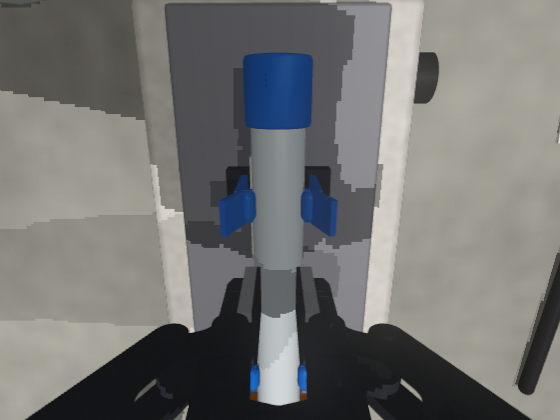

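Both clips have snapped. In the side view the tube lies level in clip 1, and in the wrist view clip 0's noses at (254,378) and (302,378) are closed over it. The deck is 5.3 mm down and the tube's axis is 29 mm above it, so it is home; the foot is about 13.7 mm from the face. Next I unload the deck and slide.

Call:
arm_command:
  commands:
    - {"dx": 0, "dy": 0, "dz": 2.5, "twist": 0, "hand": 0}
    - {"dx": 0, "dy": 0, "dz": 4.5, "twist": 0, "hand": 0}
    - {"dx": 0, "dy": 0, "dz": 4.5, "twist": 0, "hand": 0}

```text
time_s: 12.82
tcp_pos: [0.5224, -0.1805, 0.0853]
ee_rot: [2.209, 2.231, 0.002]
ft_force: [3.4, -1.7, 1.7]
grip_width: 0.18
grip_force: 64.6
```

Call:
arm_command:
  commands:
    - {"dx": 0, "dy": -1, "dz": 0, "twist": 0, "hand": 0}
    - {"dx": 0, "dy": -2.5, "dz": 0, "twist": 0, "hand": 0}
    - {"dx": 0, "dy": -4, "dz": 0, "twist": 0, "hand": 0}
    - {"dx": 0, "dy": -5.5, "dz": 0, "twist": 0, "hand": 0}
    - {"dx": 0, "dy": -7, "dz": 0, "twist": 0, "hand": 0}
    - {"dx": 0, "dy": -8.5, "dz": 0, "twist": 0, "hand": 0}
    - {"dx": 0, "dy": -9.5, "dz": 0, "twist": 0, "hand": 0}
    - {"dx": 0, "dy": -10, "dz": 0, "twist": 0, "hand": 0}

```text
time_s: 13.82
tcp_pos: [0.5222, -0.1877, 0.085]
ee_rot: [-2.208, -2.233, -0.004]
ft_force: [3.7, 3.2, 1.0]
grip_width: 0.181
grip_force: 64.7
```

```bash
python3 - <<'E'
from wt import *
P,c,t=look("w6"); tube(P,c,t,t[2]+.02)
Q=P[masks(c["color"])[0]["blue"]&(P[...,1]>t[1]+.06)&(P[...,1]<t[1]+.13)&(abs(P[...,0]-.522)<.02)]; print("cap end y",np.percentile(Q[:,1],99.5))
E
```

```text
13.875 tcp [ 0.5222 -0.1877  0.085 ] ytool ang 0.0113 zt [ 7.0e-04  3.1e-03 -1.0e+00] F [4.2 3.2 1.9] 0.18145757498676288 64.71788763999939
cap-tcp 7808 [[-0.0213  0.0404  0.0095]
 [-0.0011  0.0769  0.0315]
 [ 0.0205  0.0961  0.0429]]
[[ 0.02    0.0001  0.0565  0.031 ]
 [ 0.025   0.0001  0.042   0.0311]
 [ 0.03   -0.0007  0.0217  0.0312]
 [ 0.035  -0.0008  0.0208  0.0313]
 [ 0.04   -0.0007  0.0418  0.0424]
 [ 0.045  -0.0001  0.0562  0.0425]
 [ 0.05   -0.0002  0.0551  0.0425]
 [ 0.055   0.0001  0.0553  0.0411]
 [ 0.06   -0.0002  0.057   0.0311]
 [ 0.065   0.0001  0.0572  0.0311]
 [ 0.07   -0.      0.0572  0.0325]]
slope dx/dy, dz/dy [ 0.0058 -0.0005] [0.0492 0.0331]
cap end y -0.09127617060692417
```

Call:
arm_command:
  commands:
    - {"dx": 0.5, "dy": -1.2, "dz": 0, "twist": 0, "hand": 0}
    - {"dx": 1, "dy": -2.4, "dz": 0, "twist": 0, "hand": 0}
    - {"dx": 1, "dy": -3.6, "dz": 0, "twist": 0, "hand": 0}
    - {"dx": 1, "dy": -4.5, "dz": 0, "twist": 0, "hand": 0}
    - {"dx": 1, "dy": -4.5, "dz": 0, "twist": 0, "hand": 0}

```text
time_s: 14.5
tcp_pos: [0.5225, -0.1944, 0.085]
ee_rot: [-2.21, -2.232, -0.0]
ft_force: [2.7, 4.0, 2.7]
grip_width: 0.181
grip_force: 64.7
```

Call:
arm_command:
  commands:
    - {"dx": 0, "dy": -0.5, "dz": 0, "twist": 0, "hand": 0}
    - {"dx": 0, "dy": -1, "dz": 0, "twist": 0, "hand": 0}
    - {"dx": 0, "dy": -1, "dz": 0, "twist": 0, "hand": 0}

```text
time_s: 14.88
tcp_pos: [0.5225, -0.1946, 0.085]
ee_rot: [-2.209, -2.232, -0.001]
ft_force: [3.1, 5.7, 1.6]
grip_width: 0.181
grip_force: 64.7
```

Call:
arm_command:
  commands:
    - {"dx": 0, "dy": -0.5, "dz": 0, "twist": 0, "hand": 0}
    - {"dx": 0, "dy": -1, "dz": 0, "twist": 0, "hand": 0}
    - {"dx": 0, "dy": -1, "dz": 0, "twist": 0, "hand": 0}

```text
time_s: 15.25
tcp_pos: [0.5225, -0.1946, 0.0849]
ee_rot: [-2.208, -2.232, -0.002]
ft_force: [2.8, 6.3, 2.3]
grip_width: 0.181
grip_force: 64.7
```

```bash
python3 - <<'E'
from wt import *
P,c,t=look("w7")
Q=P[masks(c["color"])[0]["blue"]&(P[...,1]>t[1]+.06)&(P[...,1]<t[1]+.13)&(abs(P[...,0]-.522)<.02)]; print("cap end y",np.percentile(Q[:,1],99.5))
E
```

```text
15.3 tcp [ 0.5225 -0.1946  0.0849] ytool ang 0.011 zt [-6.0e-04  2.6e-03 -1.0e+00] F [2.5 6.7 2.1] 0.18188714512562149 64.74291443824768
cap end y -0.09823607497510219
```

The foot has reached the face: no further travel, force rising, and the cap end puts the foot at -0.278. I ease the push, open and retreat upward.

Call:
arm_command:
  commands:
    - {"dx": 0.7, "dy": 0.7, "dz": 0, "twist": 0, "hand": 0}
    - {"dx": 0.7, "dy": 1.5, "dz": 0, "twist": 0, "hand": 0}
    - {"dx": 0.7, "dy": 1.5, "dz": 0, "twist": 0, "hand": 0}
  squeeze: 30

```text
time_s: 15.68
tcp_pos: [0.5225, -0.1946, 0.0848]
ee_rot: [-2.209, -2.232, 0.001]
ft_force: [1.5, 5.0, 2.6]
grip_width: 0.174
grip_force: 64.8
```

Call:
arm_command:
  commands:
    - {"dx": 0, "dy": 0, "dz": 0, "twist": 0, "hand": 0.25}
    - {"dx": 0, "dy": 0, "dz": 0, "twist": 0, "hand": 0.35}
    - {"dx": 0, "dy": 0, "dz": 0, "twist": 0, "hand": 0.5}
    - {"dx": 0, "dy": 0, "dz": 0, "twist": 0, "hand": 0.65}
    - {"dx": 0, "dy": 0, "dz": 0, "twist": 0, "hand": 0.65}
    - {"dx": 0, "dy": 0, "dz": 0, "twist": 0, "hand": 0.65}

```text
time_s: 16.42
tcp_pos: [0.5233, -0.1952, 0.0851]
ee_rot: [2.21, 2.233, -0.0]
ft_force: [0.2, 0.6, -0.5]
grip_width: 0.649
grip_force: 0.0
```

Call:
arm_command:
  commands:
    - {"dx": 0, "dy": 0, "dz": 10, "twist": 0, "hand": 0.65}
    - {"dx": 0, "dy": 0, "dz": 30, "twist": 0, "hand": 0.65}
    - {"dx": 0, "dy": 0, "dz": 60, "twist": 0, "hand": 0.65}
    - {"dx": 0, "dy": 0, "dz": 100, "twist": 0, "hand": 0.65}
    - {"dx": 0, "dy": 0, "dz": 150, "twist": 0, "hand": 0.65}
    - {"dx": 0, "dy": 0, "dz": 200, "twist": 0, "hand": 0.65}
    - {"dx": 0, "dy": 0, "dz": 215, "twist": 0, "hand": 0.65}
    - {"dx": 0, "dy": 0, "dz": 215, "twist": 0, "hand": 0.65}

```text
time_s: 17.42
tcp_pos: [0.5237, -0.1952, 0.3012]
ee_rot: [2.209, 2.231, 0.001]
ft_force: [0.2, 0.2, -0.0]
grip_width: 0.651
grip_force: 0.0
```

```bash
python3 - <<'E'
from wt import *
P,c,t=look("w8"); B=masks(c["color"])[0]["blue"]; Z=P[...,2]
Q=P[B&(P[...,1]>-.13)&(P[...,1]<-.06)&(abs(P[...,0]-.522)<.02)&(Z>.09)]; print("cap end y",np.percentile(Q[:,1],99.5),np.percentile(Q,[2,50,98],axis=0).round(4).tolist())
for y in (-.24,-.21,-.195,-.18,-.165,-.125):
    q=P[(abs(P[...,1]-y)<.003)&(abs(P[...,0]-.522)<.02)&(Z>.1)]; print(y,len(q),np.percentile(q[:,0],[2,98]).mean().round(4),np.percentile(q[:,2],97).round(4))
for v in range(200,290,2):
    q=P[v,270:290];k=np.argmax(q[:,2]); 
    if -.29<q[10,1]<-.255: print(v,q[10].round(4),c["color"][v,280])
clips(P,c,t)
E
```

```text
17.475 tcp [ 0.5229 -0.1951  0.2996] ytool ang 0.0102 zt [-8.e-04  1.e-04 -1.e+00] F [ 0.3 -0.6 -0.4] 0.6500831028393181 0.0
cap end y -0.09810986757495453 [[0.5102, -0.1226, 0.1109], [0.5216, -0.1102, 0.1177], [0.5337, -0.0987, 0.1203]]
-0.24 114 0.5227 0.1179
-0.21 122 0.5224 0.1176
-0.195 122 0.5223 0.1178
-0.18 1545 0.5218 0.409
-0.165 134 0.5216 0.1178
-0.125 143 0.5216 0.1195
234 [ 0.5271 -0.2564  0.1166] [185 184 177]
236 [ 0.5271 -0.2588  0.1164] [185 184 178]
238 [ 0.5272 -0.2608  0.1171] [185 184 178]
240 [ 0.5272 -0.2638  0.1154] [184 183 178]
242 [ 0.5272 -0.2661  0.1154] [185 183 178]
244 [ 0.5273 -0.2682  0.116 ] [114 113 110]
246 [ 0.5273 -0.2716  0.1138] [85 84 82]
248 [ 0.5274 -0.2747  0.112 ] [68 72 81]
250 [ 0.5272 -0.2692  0.129 ] [48 64 85]
252 [ 0.5272 -0.2704  0.1313] [148 152 162]
254 [ 0.5272 -0.2732  0.1302] [148 153 163]
256 [ 0.5273 -0.2752  0.1308] [148 153 162]
258 [ 0.5273 -0.2777  0.1303] [146 154 168]
260 [ 0.5273 -0.2794  0.1315] [  0 108 191]
262 [ 0.5273 -0.2819  0.1313] [  0 104 189]
264 [ 0.5274 -0.2842  0.1313] [ 14 106 188]
clip [263  74  27  30 756] [ 0.5218 -0.1105  0.117 ] [[0.5102, -0.1226, 0.1109], [0.5337, -0.0987, 0.1203]]
clip [254 113  13  18 191] [ 0.5065 -0.1408  0.1203] [[0.5015, -0.1475, 0.1093], [0.5122, -0.1343, 0.1295]]
clip [287 115  13  16 133] [ 0.5376 -0.1398  0.1213] [[0.5323, -0.1467, 0.1144], [0.5432, -0.1342, 0.1301]]
clip [256 202  12  18 144] [ 0.5076 -0.2288  0.1204] [[0.5026, -0.2354, 0.1131], [0.5132, -0.2223, 0.1296]]
clip [287 202  11  18 133] [ 0.539 -0.228  0.122] [[0.534, -0.2342, 0.1146], [0.5438, -0.2219, 0.1291]]
```

View pics/w8.png

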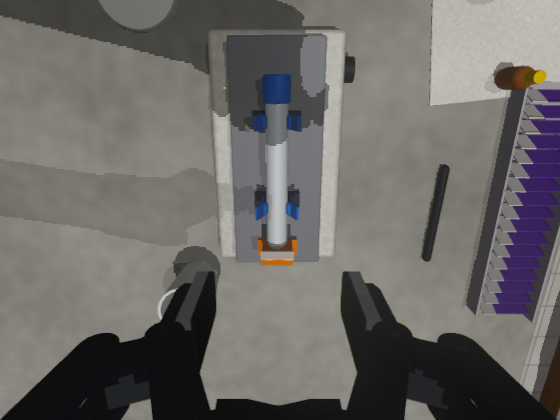

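The tube lies in both clips, with its axis at z≈0.1065 on the clip axis. Its foot is under the hood at (277,247) against the stop, and the cap end has stayed at y=-0.098. The gripper is clear, so I hand the job in.

```bash
python3 -c "
from rig import robot
print(robot.close_job())"
```

```text
the job is handed in; nothing more can be done
None
```

I snapped the blue-capped tube into both clips, slid it under the hood until its round end touched the orange stop, released it and handed the job in at about 17.5 s; no verdict was returned.

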